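Wind the warming plate's bell timer to its stop and set 25 minutes

TASK

Whatever the warming plate's timer shows now, wind its knob clockwise past the top (30 minute) mark until you feel it come up firmly against its stop, without forcing it any further, then turn it back to 25 minutes and let go. The stop lies at an unknown distance past the top mark, and the springy stem breaks if the knob is twisted hard against it. Leave the dish, jars and spoon where they are.

Things in the scene. Friction and masses are not known exactly. Their poses are not given: they have to be found in the camera images.
- warmer: White warming plate, 300 (x) x 240 (y) x 55 mm high, fixed to the bench; origin under its centre. Timer axis upright at x = -95, y = 0 mm (robot side); black hob behind. Round the dial a silvery plate (radius 52 mm) has minute marks 6 degrees apart, clockwise from 0 (+y side) by 15 (+x) to 30, the top mark (-y); every fifth is long and thick, 30 is a double bar, nothing is printed beyond.
- dial: Round black dial with a white pointer, radius 30 mm, 9 mm thick, top 65.5 mm above the bench; origin on the axis at its underside, z up, x along the pointer. Turns clockwise from above for more minutes and stays where left (drag about 0.09 N m). Its hard stop lies 8 to 57 degrees past the 30 mark, different each time and not visible.
- knob: Black bar on the dial to pinch across its 14 mm width (its y); 46 mm long (its x, along the pointer when let go), top 37 mm above the dial. Drives the dial by a springy stem, 0.6 N m/rad: leads it by about 0.15 rad while turned, springs back in line when let go. Against the stop torque rises: 0.16 N m (0.26 rad lead) is firm, about 0.2 is right, over 0.275 N m (0.46 rad) breaks the stem.
- knob_grip (a point): Point on the timer's axis at the height to pinch the bar, 24 mm above the dial's top (89.5 mm above the bench) and 13 mm below the bar's top; axes as the knob's.
- pointer_tip (a point): Outer tip of the dial's pointer, 36 mm from the axis, 64.5 to 66 mm above the bench; it shows the set minutes and moves with the dial, not with the knob.
- mark_30 (a point): Where the pointer tip stands when the dial shows 30, the top mark (36 mm from the axis, at the inner end of the double bar).
- mark_25 (a point): Where the pointer tip stands when the dial shows 25 minutes (36 mm from the axis, inner end of the long mark next before the double bar).
- dish: Shallow round glass dish, 100 mm wide, 20 mm high, loose on the hob; origin under its centre. Leave alone.
- jar: Small amber jar with steel cap, 44 mm wide, 62 mm high, on the bench to the +y side of the warming plate; origin under its centre. Leave alone.
- jar2: A second such jar behind the first. Leave alone.
- spoon: Spoon lying on the bench to the -y side of the warming plate. Leave alone.

How it is judged:
On the way:
1. the pointer is past the top mark and the knob is held firmly against the stop (it leads the dial by more than 0.26 rad, 0.16 N m) for 0.2 s (x of pointer_tip in the frame of warmer below -0.098 m and y of pointer_tip in the frame of warmer below 0 m and angle between the x axis of knob and the x axis of dial, either way round above 0.26 rad), for 0.2 s.
At the end, for the whole second after the job is handed in: The dial's pointer tip stands within 3.8 mm (one minute) of the 25 minute mark, at rest, and the knob is let go, back in line with the dial (within 0.08 rad) (horizontal distance between pointer_tip and mark_25 below 0.0038 m and angle between the x axis of knob and the x axis of dial, either way round below 0.08 rad and angular speed of dial below 0.05 rad/s); the robot touches nothing.
It fails at once if the stem is broken: the knob leads or trails the dial by more than 0.46 rad (0.275 N m) (angle between the x axis of knob and the x axis of dial, either way round above 0.46 rad).
It fails at once if the glass dish is moved more than 20 mm (distance of dish from where it was at the start of the episode above 0.02 m).
It fails at once if the nearer small jar is moved more than 20 mm (distance of jar from where it was at the start of the episode above 0.02 m).
It fails at once if the further small jar is moved more than 20 mm (distance of jar2 from where it was at the start of the episode above 0.02 m).
It fails at once if the spoon is moved more than 20 mm (distance of spoon from where it was at the start of the episode above 0.02 m).
It also fails if it takes over 72 s, if anything falls off the work surface, if the arm or the gripper's body presses on something with over 40 N, if the wrist force passes 120 N, or if a joint passes its speed limit or range.

ROBOT

A 7-joint arm with a two-finger parallel gripper is mounted at the origin on the work surface. World frame = base frame: x ahead of the robot, y to its left, z up, the work surface at z = 0. Lengths are in m, angles in rad, forces in N, time in s.
With the tool pointing down it reaches from about 0.425 to 1.025 m from the base axis. Payload 9.4 kg.
Tool frame: the origin (TCP) lies midway between the tips of the shut fingers; the grasp point (between the pads) lies 19 mm behind it (robot.tcp_to_grasp is the distance from the TCP to the grasp point, in m); z points along the fingers, y is the line along which they close (so a half turn about z gives the same grasp; the last joint's range is limited). The gripper opens to 85 mm and grips with 20 to 120 N. Pads are 22 mm wide; open, the fingers measure 114 mm over their backs; the gripper's body (76 mm by 85 mm) begins 54 mm behind the grasp point. The pads swing forward as they close: fully open they stand 13 mm farther back than shut.
Start: joints at [1.09, 0.599, -0.003, 1.599, 0.002, 0.943, -0.08], TCP at [0.285, -0.667, 0.2] pointing down, gripper open.
Joint ranges: [-2.57, 2.57], [-0.35, 1.97], [-1.29, 1.29], [0.11, 2.56], [-1.05, 4.19], [0.11, 1.86], [-2.63, 2.63]. Speed limits (rad/s): [2.22, 2.22, 3.01, 3.01, 3.14, 3.14, 3.14].

INTERFACE

Orientations are given as a unit quaternion [w, x, y, z].
In Python, from cell import robot gives the robot as it stands.
- The arm moves only by the shell command python3 -m crank 'ROWS' [FORCE]. ROWS is JSON, a list of rows, each an object of numbers: "fingers": the finger opening in m, from 0 to 0.0854; "tx", "ty", "tz": the shift along the tool's x, y, z in m; "turn": the turn about the tool's z in degrees. In form: [{"fingers": .., "tx": .., "ty": .., "tz": .., "turn": ..}, ...]. A call has 1 to 8 rows; each row shifts and turns the commanded pose from where the row before left it, along the tool's axes as they then stand; what a row does not reach is not made up. A row lasts 1/12 s, in which the tool goes at most 41.7 mm and 7.16 degrees, less where a joint would pass 70% of its speed; a pose out of reach is approached as far as the arm can. A call is refused whole if a number of a shift passes 0.0417 or a number of a turn 7.16, either way. A call with a gripper value outside its range is refused whole. The fingers move at their own pace and stop on an object; FORCE is the grip in N (left out, the last holds). Time passes only in rows, so rows that do not move let the fingers close. It gives the time, the measured TCP pose, the force, the opening and the grip force at its end, in the units of the state.
- robot.observe(): the state, without advancing time (a new reading comes with each control period).
- robot.capture(name): name is "scene" or "top" or "wrist"; returns (picture, depth): 384x512x3 uint8, red, green, blue; 384x512 float32, m along the optical axis (not along the pixel's ray), 0 where there is no reading.
- robot.camera_model(name): a dict with "vertical_fov" (degrees; the focal length in pixels is half the picture's height over the tangent of half this angle, whatever the lens; pixels are square), "cx", "cy" (the principal point, pixels), "extrinsics" (4x4, takes a point from world to camera coordinates). Camera axes: x right, y up, looking along -z (the intrinsics and any distortion apply to the point x, -y, -z); pixel columns grow to the right and rows downward; lengths in m; the calibration is good to about 2 mm. A picture is of the moment at which its call begins: read the wrist's pose just before it. camera_model takes no time and is no camera call; for the wrist camera it gives the pose at the moment of the call.
- robot.finish_job(): hands the job in; it is judged then, once.
The state is a dict: "time_s": time; "qpos": joint angles; "joint_vel": joint speeds; "joint_torque": joint torques, N m; "tcp_pos": TCP position; "orientation": TCP orientation; "ft_force": force on the tool from outside, world axes, zero at the start; "ft_torque": the same for the moment, N m; "width": opening from 0.0 (shut) to 1.0 (fully open); "finger_force": force on a finger pad.
Only numpy, scipy, OpenCV 4.12 (cv2) and the standard library are available. Lean on these libraries where they do the work, as an engineer would, in place of code of your own. Each camera call takes 0.05 s, during which the arm holds its last target. There are 200 camera calls.

## Working session

There is one attempt and no reset: what is moved stays moved. The work goes in short steps, Python scripts to look and compute and a shell command to move; the robot and the scene stay as the last step left them, time stands still between calls to the robot, and variables do not carry over. Pictures are saved under pics/ and viewed, at most 10 in all, crops included, and the job is handed in when it is done.

```bash
mkdir -p pics
python3 - <<'E'
from cell import robot
import cv2,numpy as np
s=robot.observe();print({k:np.round(v,3).tolist() for k,v in s.items()})
ims=[]
for n in("scene","top"):
    p,d=robot.capture(n);np.savez(f"pics/{n}0.npz",p=p,d=d,**{k:np.array(v) for k,v in robot.camera_model(n).items() if not isinstance(v,str)})
    cv2.imwrite(f"pics/{n}0.png",p[...,::-1]);print(n,robot.camera_model(n))
E
ls
```

```text
{'time_s': 0.0, 'qpos': [1.09, 0.6, -0.003, 1.6, 0.002, 0.943, -0.08], 'joint_vel': [-0.0, -0.001, 0.0, -0.0, 0.002, -0.001, -0.001], 'joint_torque': [-0.0, -77.646, 1.565, -25.801, 0.012, 0.009, 0.0], 'tcp_pos': [0.285, -0.666, 0.199], 'orientation': [-0.001, 0.98, 0.201, -0.0], 'ft_force': [-0.627, 0.158, 0.232], 'ft_torque': [-0.01, -0.028, 0.013], 'finger_force': 0.0, 'width': 0.999}
scene {'vertical_fov': 49.43381711543427, 'cx': 262.61174612995524, 'cy': 188.20267097135485, 'extrinsics': array([[ 0.78204698,  0.62303664,  0.01509557, -0.47878581],
       [-0.47579266,  0.58122892,  0.66014717,  0.17026443],
       [ 0.40252189, -0.52344846,  0.75098458, -1.15791876],
       [ 0.        ,  0.        ,  0.        ,  1.        ]])}
top {'vertical_fov': 50.665740065158, 'cx': 252.18517681972492, 'cy': 196.9105127074442, 'extrinsics': array([[ 0.00377264, -0.9999525 , -0.00898684,  0.05022408],
       [ 0.9986472 ,  0.00330134,  0.05189289, -0.58018417],
       [-0.05186076, -0.00917045,  0.99861222, -0.82132486],
       [ 0.        ,  0.        ,  0.        ,  1.        ]])}
pics
```

View pics/top0.png

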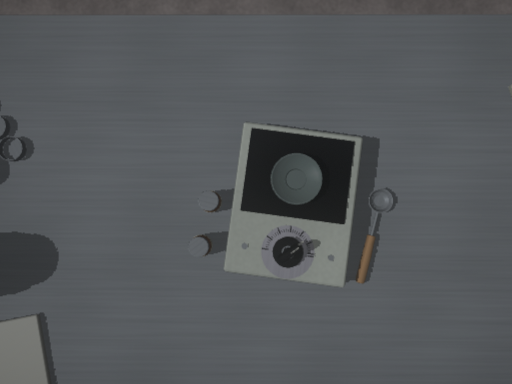

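View pics/scene0.png

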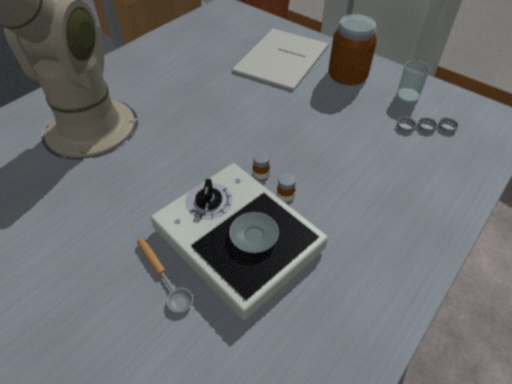

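The top view shows the plate, with the dial at about (288,252), the dish at (297,179), the jars at (208,201) and (200,246) and the spoon on the right. In the scene view the knob stands at about (208,190). Next I'll locate the warmer and make a rectified view of the dial.

```bash
cat > h.py <<'E'
import numpy as np,cv2
def K(z):
    f=192/np.tan(np.radians(float(z['vertical_fov']))/2);return f,float(z['cx']),float(z['cy']),np.array(z['extrinsics'])
def proj(z,P):
    f,cx,cy,E=K(z);q=np.atleast_2d(P)@E[:3,:3].T+E[:3,3];return np.c_[cx+f*q[:,0]/-q[:,2],cy-f*q[:,1]/-q[:,2]]
def cloud(z,d):
    f,cx,cy,E=K(z);v,u=np.mgrid[:384,:512];c=np.stack([(u-cx)/f*d,-(v-cy)/f*d,-d],-1);return (c-E[:3,3])@E[:3,:3]
def rect(z,p,c,yaw,h,r=.06,n=400):
    # image of plane z=h in warmer axes: up=+x, left=+y
    g=np.linspace(r,-r,n);X,Y=np.meshgrid(g,g,indexing='ij');a=np.cos(yaw),np.sin(yaw)
    P=np.stack([c[0]+a[0]*X-a[1]*Y,c[1]+a[1]*X+a[0]*Y,0*X+h],-1).reshape(-1,3)
    m=proj(z,P).reshape(n,n,2).astype(np.float32);return cv2.remap(p,m,None,cv2.INTER_CUBIC)
E
cat > m.py <<'E'
from h import *
z=np.load('pics/top0.npz');P=cloud(z,z['d'])
bench=P[(P[...,0]>.4)&(P[...,0]<.9)&(P[...,1]>.2)&(P[...,1]<.3)];print('bench z',np.median(bench[:,2]))
m=(P[...,2]>.045)&(P[...,2]<.064)&(abs(P[...,1])<.35)
n,l,st,ce=cv2.connectedComponentsWithStats(m.astype(np.uint8));i=1+np.argmax(st[1:,4])
Q=P[l==i];print(st[i],'z',np.median(Q[:,2]));(c,s,a)=cv2.minAreaRect(Q[:,:2].astype(np.float32));print(c,s,a)
E
python3 m.py
python3 - <<'E'
from h import *
z=np.load('pics/top0.npz');P=cloud(z,z['d'])
for y in(190,252):
  for u in range(222,362,6): print(u,np.round(P[y,u],3),end=' ')
  print()
E
```

```text
bench z -0.00011582174612800517
[  224   122   139   165 15554] z 0.056381146387907435
(0.5668259859085083, -0.029756754636764526) (0.2401677966117859, 0.3002234995365143) 82.5254898071289
222 [ 0.595  0.116 -0.002] 228 [0.595 0.103 0.002] 234 [ 0.595  0.091 -0.   ] 240 [0.592 0.076 0.054] 246 [0.591 0.064 0.06 ] 252 [0.591 0.052 0.058] 258 [0.591 0.041 0.058] 264 [0.591 0.029 0.057] 270 [0.591 0.017 0.06 ] 276 [0.59  0.006 0.077] 282 [ 0.59  -0.005  0.074] 288 [ 0.591 -0.017  0.068] 294 [ 0.591 -0.029  0.068] 300 [ 0.591 -0.041  0.067] 306 [ 0.591 -0.052  0.068] 312 [ 0.591 -0.063  0.072] 318 [ 0.59  -0.074  0.078] 324 [ 0.592 -0.088  0.06 ] 330 [ 0.592 -0.1    0.059] 336 [ 0.592 -0.112  0.056] 342 [ 0.592 -0.123  0.059] 348 [ 0.592 -0.136  0.057] 354 [ 0.592 -0.148  0.054] 360 [ 0.596 -0.174 -0.003] 
222 [ 0.465  0.115 -0.001] 228 [0.47  0.099 0.054] 234 [0.47  0.087 0.051] 240 [0.47  0.075 0.055] 246 [0.47  0.064 0.055] 252 [0.47  0.052 0.053] 258 [0.47  0.04  0.055] 264 [0.47  0.028 0.055] 270 [0.471 0.017 0.057] 276 [0.471 0.006 0.066] 282 [ 0.472 -0.005  0.077] 288 [ 0.475 -0.015  0.102] 294 [ 0.475 -0.026  0.103] 300 [ 0.472 -0.041  0.064] 306 [ 0.471 -0.053  0.054] 312 [ 0.471 -0.065  0.059] 318 [ 0.471 -0.077  0.054] 324 [ 0.471 -0.089  0.054] 330 [ 0.471 -0.1    0.056] 336 [ 0.471 -0.112  0.053] 342 [ 0.471 -0.124  0.052] 348 [ 0.471 -0.135  0.054] 354 [ 0.467 -0.16  -0.   ] 360 [ 0.467 -0.172  0.   ]
```

Run:
```python
from h import *
yaw=np.radians(-7.475);c=np.array([.5668-.095*np.cos(yaw),-.0298-.095*np.sin(yaw)]);print(c)
o=[]
for n in('top','scene'):
    z=np.load(f'pics/{n}0.npz');o.append(rect(z,z['p'],c,yaw,.065))
o=np.hstack(o)
cv2.imwrite('pics/r0.png',o[...,::-1])
z=np.load('pics/top0.npz');P=cloud(z,z['d']);q=P[(np.hypot(*(P[...,:2]-c).transpose(2,0,1))<.035)&(P[...,2]>.092)]
print(len(q),q.mean(0));u,s,v=np.linalg.svd(q[:,:2]-q[:,:2].mean(0));print('knob dir world deg',np.degrees(np.arctan2(v[0,1],v[0,0])),s)
```

```text
[ 0.47260734 -0.01744111]
197 [ 0.47275688 -0.01694799  0.10149636]
knob dir world deg 125.30920201260038 [0.18293461 0.05779768]
```

View pics/r0.png

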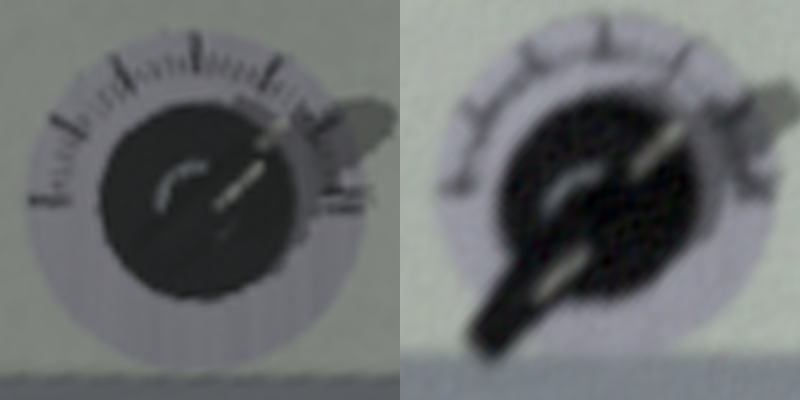

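The pointer stands at about 23 minutes, direction about -55° in the world, and the timer axis is at (0.473,-0.017). I'll fly over it at the present height.

```bash
python3 -m crank '[{"tx":0.0245,"ty":-0.03},{"tx":0.0245,"ty":-0.03},{"tx":0.0245,"ty":-0.03},{"tx":0.0245,"ty":-0.03},{"tx":0.0245,"ty":-0.03},{"tx":0.0245,"ty":-0.03},{"tx":0.0245,"ty":-0.03},{"tx":0.0245,"ty":-0.03}]'; python3 -m crank '[{"tx":0.0245,"ty":-0.03},{"tx":0.0245,"ty":-0.03},{"tx":0.0245,"ty":-0.03},{"tx":0.0245,"ty":-0.03},{"tx":0.0245,"ty":-0.03},{"tx":0.0245,"ty":-0.03},{"tx":0.0245,"ty":-0.03},{"tx":0.0245,"ty":-0.03}]'; python3 -m crank '[{"turn":-7},{"turn":-7},{"turn":-7},{"turn":-7},{"turn":-7},{"turn":-7},{"turn":-7},{"turn":-7}]'; python3 -m crank '[{"turn":-7},{"turn":-7},{"turn":-7},{"turn":-7},{"turn":-7},{"turn":-7},{"turn":-4},{"turn":0}]'
cat > st.py <<'E'
from cell import robot
import numpy as np
from scipy.spatial.transform import Rotation as R
s=robot.observe();q=s['orientation'];M=R.from_quat(np.roll(q,-1)).as_matrix()
print('t',s['time_s'],'tcp',np.round(s['tcp_pos'],4),'toolx deg',round(np.degrees(np.arctan2(M[1,0],M[0,0])),2),'z',np.round(M[:,2],3),'q',np.round(s['qpos'],2))
e=np.array([.4726,-.0174,.072])-s['tcp_pos'];print('to grip in tool axes',np.round(M.T@e,4),'F',np.round(s['ft_force'],2),'T',np.round(s['ft_torque'],3),s['width'],s['finger_force'])
E
python3 st.py
```

```text
t 0.1 tcp [ 0.2847 -0.6663  0.1992] toolx deg 23.14 z [-0.001  0.001 -1.   ] q [ 1.09  0.6  -0.    1.6   0.    0.94 -0.08]
to grip in tool axes [ 0.4278 -0.5226  0.1279] F [0.32 0.08 0.02] T [ 0.006 -0.009  0.001] 1.0029447261211561 0.0$[0]: bad value
$[0]: bad value
$[0]: bad value
$[0]: bad value
```

```bash
python3 -m crank '[{"fingers":0.06,"tx":0.0245,"ty":-0.03,"tz":0,"turn":0},{"fingers":0.06,"tx":0.0245,"ty":-0.03,"tz":0,"turn":0},{"fingers":0.06,"tx":0.0245,"ty":-0.03,"tz":0,"turn":0},{"fingers":0.06,"tx":0.0245,"ty":-0.03,"tz":0,"turn":0},{"fingers":0.06,"tx":0.0245,"ty":-0.03,"tz":0,"turn":0},{"fingers":0.06,"tx":0.0245,"ty":-0.03,"tz":0,"turn":0},{"fingers":0.06,"tx":0.0245,"ty":-0.03,"tz":0,"turn":0},{"fingers":0.06,"tx":0.0245,"ty":-0.03,"tz":0,"turn":0}]' 30; python3 st.py
```

```text
time_s: 0.77
tcp_pos: [0.3708, -0.3671, 0.1998]
orientation: [-0.0, 0.98, 0.2, -0.0]
ft_force: [1.0, 0.4, 0.1]
width: 0.701
finger_force: 0.0
t 0.7667 tcp [ 0.3708 -0.3671  0.1998] toolx deg 23.13 z [-0.  0. -1.] q [ 0.69  0.36 -0.03  2.06  0.02  0.72 -0.51]
to grip in tool axes [ 0.231  -0.2815  0.1279] F [1.04 0.45 0.09] T [-0.013 -0.094 -0.071] 0.7009219090192655 0.0
```

```bash
python3 -m crank '[{"fingers":0.06,"tx":0.0245,"ty":-0.03,"tz":0,"turn":0},{"fingers":0.06,"tx":0.0245,"ty":-0.03,"tz":0,"turn":0},{"fingers":0.06,"tx":0.0245,"ty":-0.03,"tz":0,"turn":0},{"fingers":0.06,"tx":0.0245,"ty":-0.03,"tz":0,"turn":0},{"fingers":0.06,"tx":0.0245,"ty":-0.03,"tz":0,"turn":0},{"fingers":0.06,"tx":0.0245,"ty":-0.03,"tz":0,"turn":0},{"fingers":0.06,"tx":0.0245,"ty":-0.03,"tz":0,"turn":0},{"fingers":0.06,"tx":0.0245,"ty":-0.03,"tz":0,"turn":0}]' >/dev/null
python3 -m crank '[{"fingers":0.06,"tx":0,"ty":0,"tz":0,"turn":-7},{"fingers":0.06,"tx":0,"ty":0,"tz":0,"turn":-7},{"fingers":0.06,"tx":0,"ty":0,"tz":0,"turn":-7},{"fingers":0.06,"tx":0,"ty":0,"tz":0,"turn":-7},{"fingers":0.06,"tx":0,"ty":0,"tz":0,"turn":-7},{"fingers":0.06,"tx":0,"ty":0,"tz":0,"turn":-7},{"fingers":0.06,"tx":0,"ty":0,"tz":0,"turn":-7},{"fingers":0.06,"tx":0,"ty":0,"tz":0,"turn":-7}]' >/dev/null
python3 -m crank '[{"fingers":0.06,"tx":0,"ty":0,"tz":0,"turn":-7},{"fingers":0.06,"tx":0,"ty":0,"tz":0,"turn":-7},{"fingers":0.06,"tx":0,"ty":0,"tz":0,"turn":-7},{"fingers":0.06,"tx":0,"ty":0,"tz":0,"turn":-7},{"fingers":0.06,"tx":0,"ty":0,"tz":0,"turn":-7},{"fingers":0.06,"tx":0,"ty":0,"tz":0,"turn":-7},{"fingers":0.06,"tx":0,"ty":0,"tz":0,"turn":-4},{"fingers":0.06,"tx":0,"ty":0,"tz":0,"turn":0}]' >/dev/null
python3 st.py
cat > w.py <<'E'
import sys
from cell import robot
from h import *
n=sys.argv[1];c=np.array([.4726,-.0174]);yaw=np.radians(-7.475)
o=[]
for k in sys.argv[2:]:
    z=dict(robot.camera_model(k));p,d=robot.capture(k);z.update(p=p,d=d);np.savez(f'pics/{n}_{k}.npz',**{a:np.array(b) for a,b in z.items()})
    o.append(rect(z,p,c,yaw,.065)); 
    if k=='wrist':
        P=cloud(z,d);q=P[(np.hypot(*(P[...,:2]-c).transpose(2,0,1))<.035)&(P[...,2]>.094)&(P[...,2]<.108)]
        if len(q)>30: (m,s,a)=cv2.minAreaRect(q[:,:2].astype(np.float32));print('knob',len(q),m,s,a,np.median(q[:,2]))
        o.append(cv2.resize(p,(533,400)))
o=np.hstack(o);cv2.imwrite(f'pics/{n}.png',o[:,:800*2][...,::-1] if o.shape[1]<=800 else cv2.resize(o,None,fx=800/o.shape[1],fy=800/o.shape[1])[...,::-1])
E
python3 w.py w1 wrist
```

```text
t 2.7667 tcp [ 0.4565 -0.0715  0.1998] toolx deg 125.3 z [-0.001  0.    -1.   ] q [ 0.47  0.33 -0.55  2.16  0.26  0.72  0.35]
to grip in tool axes [0.0347 0.0444 0.1278] F [ 0.54  0.62 -0.44] T [0.018 0.011 0.002] 0.7061560290083043 0.0
knob 772 (0.47159847617149353, -0.01622823253273964) (0.014259089715778828, 0.04517972096800804) 34.8420524597168 0.10228872272369197
```

View pics/w1.png

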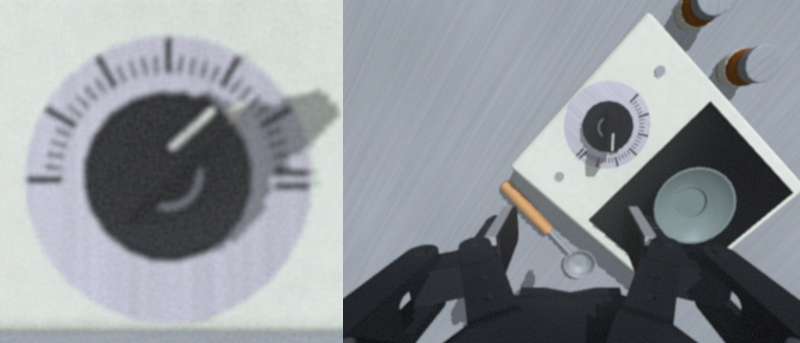

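The wrist view shows the dial with its pointer at about 23 minutes and the knob free. The knob's centre is at (0.472,-0.0165), and the gripper's yaw already matches. Now I'll centre over it and go down.

```bash
python3 -m crank '[{"fingers":0.055,"tx":0.018,"ty":0.022,"tz":0,"turn":0},{"fingers":0.055,"tx":0.018,"ty":0.022,"tz":0,"turn":0},{"fingers":0.055,"tx":0,"ty":0,"tz":0.02,"turn":0},{"fingers":0.055,"tx":0,"ty":0,"tz":0.02,"turn":0},{"fingers":0.055,"tx":0,"ty":0,"tz":0.02,"turn":0},{"fingers":0.055,"tx":0,"ty":0,"tz":0.01,"turn":0},{"fingers":0.055,"tx":0,"ty":0,"tz":0,"turn":0},{"fingers":0.055,"tx":0,"ty":0,"tz":0,"turn":0}]' 30 >/dev/null; python3 st.py
```

```text
t 3.4833 tcp [ 0.4719 -0.0164  0.1299] toolx deg 125.09 z [-0.001 -0.    -1.   ] q [ 0.27  0.45 -0.49  2.21  0.39  0.56  0.11]
to grip in tool axes [-0.0013  0.      0.0579] F [-0.37  0.27 -0.02] T [ 0.014 -0.05  -0.03 ] 0.6434049883466114 0.0
```

```bash
python3 -m crank '[{"fingers":0.055,"tx":0,"ty":0,"tz":0.02,"turn":0},{"fingers":0.055,"tx":0,"ty":0,"tz":0.02,"turn":0},{"fingers":0.055,"tx":0,"ty":0,"tz":0.018,"turn":0},{"fingers":0.055,"tx":0,"ty":0,"tz":0,"turn":0},{"fingers":0.03,"tx":0,"ty":0,"tz":0,"turn":0},{"fingers":0.03,"tx":0,"ty":0,"tz":0,"turn":0},{"fingers":0.03,"tx":0,"ty":0,"tz":0,"turn":0}]' 50 ; python3 st.py; python3 -m crank '[{"fingers":0.0,"tx":0,"ty":0,"tz":0,"turn":0},{"fingers":0.0,"tx":0,"ty":0,"tz":0,"turn":0},{"fingers":0.0,"tx":0,"ty":0,"tz":0,"turn":0},{"fingers":0.0,"tx":0,"ty":0,"tz":0,"turn":0},{"fingers":0.0,"tx":0,"ty":0,"tz":0,"turn":0},{"fingers":0.0,"tx":0,"ty":0,"tz":0,"turn":0}]' 50; python3 st.py
```

```text
time_s: 4.07
tcp_pos: [0.4728, -0.0166, 0.0733]
orientation: [0.001, 0.461, 0.887, 0.0]
ft_force: [-0.1, -0.7, 0.5]
width: 0.351
finger_force: 0.0
t 4.0667 tcp [ 0.4728 -0.0166  0.0733] toolx deg 125.1 z [ 0.002 -0.    -1.   ] q [ 0.19  0.54 -0.39  2.26  0.49  0.42  0.01]
to grip in tool axes [-0.0006 -0.0007  0.0013] F [-0.09 -0.68  0.45] T [ 0.005 -0.046 -0.018] 0.3510817991780914 0.0
time_s: 4.57
tcp_pos: [0.472, -0.0165, 0.072]
orientation: [-0.0, 0.461, 0.888, -0.0]
ft_force: [-0.3, -0.3, 0.0]
width: 0.001
finger_force: 0.0
t 4.5667 tcp [ 0.472  -0.0165  0.072 ] toolx deg 125.13 z [-0. -0. -1.] q [ 0.19  0.54 -0.39  2.26  0.5   0.42  0.01]
to grip in tool axes [-0.0011  0.     -0.    ] F [-0.28 -0.26  0.03] T [-0.013 -0.032  0.006] 0.0011812483395054938 0.0
```

The fingers closed fully on nothing, so I'll look before going on.

```bash
python3 - <<'E'
from cell import robot
import cv2,numpy as np
o=[]
for k in('scene','wrist'):
    z=dict(robot.camera_model(k));p,d=robot.capture(k);np.savez(f'pics/v2_{k}.npz',p=p,d=d,**{a:np.array(b) for a,b in z.items()})
    o.append(cv2.resize(p[130:270,120:300],(400,311),interpolation=cv2.INTER_CUBIC) if k=='scene' else cv2.resize(p,(400,300))[:300])
o[0]=o[0][:300];cv2.imwrite('pics/v2.png',np.hstack(o)[...,::-1])
E
python3 st.py
```

```text
t 4.6667 tcp [ 0.4719 -0.0165  0.0719] toolx deg 125.14 z [-0. -0. -1.] q [ 0.19  0.54 -0.39  2.26  0.5   0.42  0.01]
to grip in tool axes [-0.0011  0.     -0.0001] F [-0.13  0.1   0.6 ] T [-0.012  0.022  0.046] 0.002361470948755982 0.0
```

View pics/v2.png

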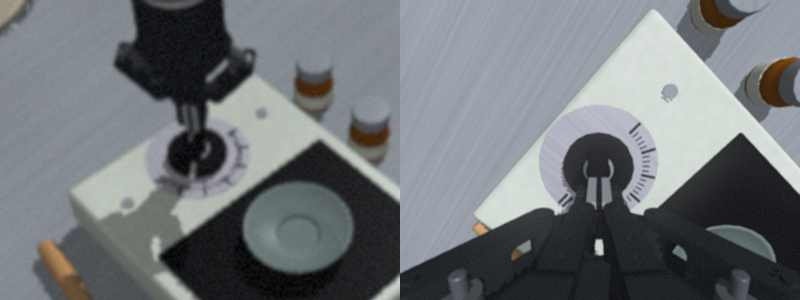

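Run:
```python
from h import *
z=np.load('pics/v2_wrist.npz');p=z['p'];a=cv2.resize(p[120:300,200:320],(400,600),interpolation=cv2.INTER_CUBIC)
z2=np.load('pics/v2_scene.npz');b=cv2.resize(z2['p'][150:240,180:240],(400,600),interpolation=cv2.INTER_CUBIC)
o=np.hstack([a,b]);o=np.clip(255*(o/255.)**.5,0,255).astype(np.uint8);cv2.imwrite('pics/v3.png',o[...,::-1])
P=cloud(z,z['d'])
for v in range(190,262,6): print(v,[tuple(np.round(P[v,u]*1000).astype(int)) for u in range(240,272,4)])
```

```text
190 [(np.int64(454), np.int64(-6), np.int64(66)), (np.int64(454), np.int64(-1), np.int64(83)), (np.int64(456), np.int64(1), np.int64(85)), (np.int64(457), np.int64(2), np.int64(86)), (np.int64(459), np.int64(4), np.int64(86)), (np.int64(461), np.int64(5), np.int64(85)), (np.int64(464), np.int64(5), np.int64(81)), (np.int64(469), np.int64(4), np.int64(65))]
196 [(np.int64(456), np.int64(-10), np.int64(66)), (np.int64(454), np.int64(0), np.int64(97)), (np.int64(456), np.int64(1), np.int64(97)), (np.int64(458), np.int64(2), np.int64(96)), (np.int64(459), np.int64(4), np.int64(99)), (np.int64(461), np.int64(5), np.int64(98)), (np.int64(463), np.int64(5), np.int64(95)), (np.int64(471), np.int64(0), np.int64(65))]
202 [(np.int64(458), np.int64(-13), np.int64(67)), (np.int64(455), np.int64(-2), np.int64(101)), (np.int64(457), np.int64(-1), np.int64(102)), (np.int64(459), np.int64(0), np.int64(101)), (np.int64(460), np.int64(2), np.int64(102)), (np.int64(462), np.int64(3), np.int64(103)), (np.int64(463), np.int64(4), np.int64(103)), (np.int64(473), np.int64(-3), np.int64(65))]
208 [(np.int64
[... 2655 characters left out ...]
 (np.int64(463), np.int64(-11), np.int64(133)), (np.int64(464), np.int64(-10), np.int64(133)), (np.int64(465), np.int64(-9), np.int64(133)), (np.int64(466), np.int64(-7), np.int64(134)), (np.int64(468), np.int64(-7), np.int64(133)), (np.int64(470), np.int64(-6), np.int64(132)), (np.int64(471), np.int64(-5), np.int64(134))]
256 [(np.int64(462), np.int64(-12), np.int64(137)), (np.int64(463), np.int64(-11), np.int64(138)), (np.int64(464), np.int64(-10), np.int64(138)), (np.int64(465), np.int64(-9), np.int64(138)), (np.int64(467), np.int64(-8), np.int64(138)), (np.int64(468), np.int64(-7), np.int64(138)), (np.int64(469), np.int64(-6), np.int64(138)), (np.int64(471), np.int64(-5), np.int64(138))]
```

View pics/v3.png

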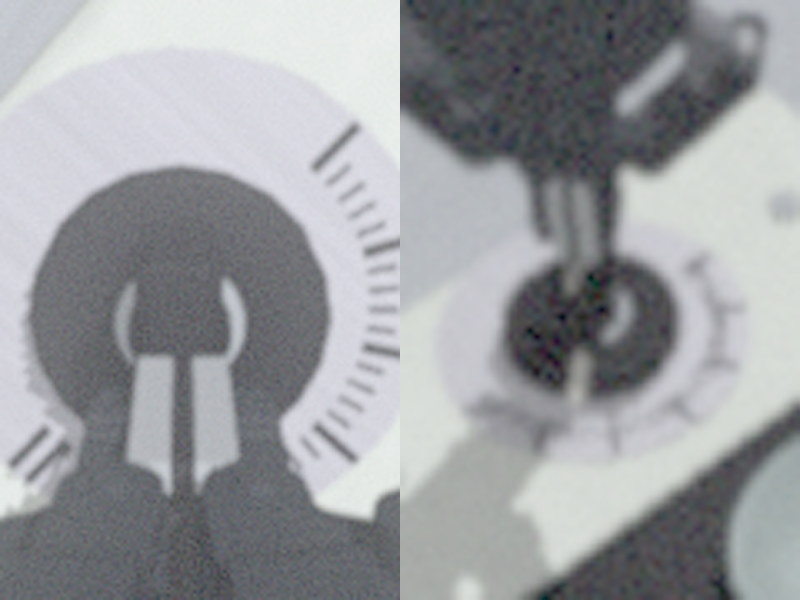

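Run:
```python
from h import *
from cell import robot
print(robot.tcp_to_grasp)
z=np.load('pics/v2_scene.npz');P=cloud(z,z['d'])
for n,p in dict(tcp=[.472,-.0165,.072],grasp=[.472,-.0165,.091],ktop=[.472,-.0165,.1025],up=[.472,-.0165,.13]).items(): u=proj(z,p)[0];print(n,u,(u-[180,150])*6.67)
for v in range(172,206,3): print(v,[tuple((np.round(P[v,u]*1000)).astype(int).tolist()) for u in range(198,216,2)])
t=np.load('pics/scene0.npz');P0=cloud(t,t['d']);print('before')
for v in range(178,206,3): print(v,[tuple((np.round(P0[v,u]*1000)).astype(int).tolist()) for u in range(198,216,2)])
```

```text
0.0187
tcp [207.84592704 195.74546781] [185.73233333 305.1222703 ]
grasp [207.10312311 189.99415238] [180.77783113 266.7609964 ]
ktop [206.64185979 186.42272429] [177.70120482 242.93957099]
up [205.50134656 177.59206101] [170.09398154 184.03904696]
172 [(469, -32, 157), (474, -31, 160), (477, -28, 160), (470, -17, 146), (484, -24, 160), (485, -19, 158), (490, -18, 160), (490, -13, 156), (494, -11, 157)]
175 [(470, -34, 151), (473, -31, 151), (476, -28, 150), (474, -22, 144), (483, -24, 151), (487, -22, 152), (489, -19, 152), (487, -12, 144), (496, -15, 153)]
178 [(367, 50, 1), (469, -29, 137), (476, -29, 142), (477, -25, 139), (481, -23, 140), (485, -22, 142), (484, -15, 135), (485, -10, 132), (435, 41, 56)]
181 [(373, 44, -1), (469, -30, 128), (474, -29, 131), (478, -26, 132), (481, -24, 132), (483, -21, 131), (485, -17, 129), (485, -11, 124), (441, 35, 54)]
184 [(381, 36, 1), (466, -29, 117), (473, -29, 121), (478, -28, 125), (479, -24, 122), (483, -22, 122), (484, -17, 120), (486, -13, 117), (448, 27, 56)]
187 [(427, -3, 57), (431, 0, 57), (432, 4, 55), (476, -28, 114), (479, -25,
[... 1722 characters left out ...]
-16, 67), (481, -34, 103), (482, -29, 100), (487, -28, 102), (480, -16, 87), (471, -3, 69), (473, 1, 66)]
196 [(452, -27, 66), (454, -24, 64), (457, -21, 64), (482, -36, 96), (485, -33, 96), (489, -31, 97), (482, -19, 81), (480, -12, 73), (479, -5, 65)]
199 [(457, -32, 64), (461, -30, 65), (464, -27, 64), (482, -37, 88), (484, -33, 85), (488, -31, 87), (484, -22, 75), (481, -14, 65), (483, -10, 63)]
202 [(463, -39, 65), (466, -36, 65), (469, -33, 64), (479, -35, 74), (484, -35, 77), (486, -31, 75), (484, -23, 66), (487, -21, 66), (490, -17, 65)]
205 [(469, -45, 64), (474, -44, 68), (476, -40, 66), (479, -37, 65), (482, -34, 64), (486, -31, 65), (489, -29, 66), (493, -26, 65), (496, -23, 65)]
```

The images show the bar between the fingertips, but the gripper reads shut with no force. I'll make a small safe test turn, far from the stop, and check the torque and the knob.

```bash
python3 -m crank '[{"fingers":0.0,"tx":0,"ty":0,"tz":0,"turn":3.5},{"fingers":0.0,"tx":0,"ty":0,"tz":0,"turn":3.5},{"fingers":0.0,"tx":0,"ty":0,"tz":0,"turn":3.5},{"fingers":0.0,"tx":0,"ty":0,"tz":0,"turn":3.5},{"fingers":0.0,"tx":0,"ty":0,"tz":0,"turn":0},{"fingers":0.0,"tx":0,"ty":0,"tz":0,"turn":0}]' 50; python3 st.py
cat > k.py <<'E'
import sys
from cell import robot
from h import *
n=sys.argv[1];c=np.array([.472,-.0168])
for k in ('wrist','scene','top'):
    z=dict(robot.camera_model(k));p,d=robot.capture(k);z.update(p=p,d=d);np.savez(f'pics/{n}_{k}.npz',**{a:np.array(b) for a,b in z.items()})
    P=cloud(z,d);q=P[(np.hypot(*(P[...,:2]-c).transpose(2,0,1))<.03)&(P[...,2]>.098)&(P[...,2]<.1055)]
    if len(q)>10: (m,s,a)=cv2.minAreaRect(q[:,:2].astype(np.float32));print(k,len(q),np.round(m,4),np.round(s,4),round(a,1))
E
python3 k.py a
```

```text
time_s: 5.17
tcp_pos: [0.472, -0.0164, 0.0719]
orientation: [0.0, 0.565, 0.825, -0.0]
ft_force: [0.3, -0.1, 0.4]
width: -0.002
finger_force: 0.0
t 5.1667 tcp [ 0.472  -0.0164  0.0719] toolx deg 111.26 z [-0. -0. -1.] q [ 0.14  0.53 -0.32  2.27  0.42  0.4  -0.16]
to grip in tool axes [-0.0011  0.0002 -0.0001] F [ 0.32 -0.07  0.4 ] T [-0.005 -0.019 -0.024] -0.0024828873212987177 0.0
wrist 825 [ 0.4634 -0.005 ] [0.0143 0.0195] 36.7
scene 44 [ 0.4794 -0.0279] [0.0147 0.0163] 42.5
```

Run:
```python
from h import *
z=np.load('pics/w1_wrist.npz');P=cloud(z,z['d']);t=np.array([.4565,-.0715,.1998]);a=np.radians(125.3)
X=np.array([np.cos(a),np.sin(a)]);Y=np.array([X[1],-X[0]])
D=P-t;x=D[...,:2]@X;y=D[...,:2]@Y;m=(abs(x)<.03)&(abs(y)<.07)&(D[...,2]>-.06)&(z['d']>0)
for lo in range(-60,80,5):
    k=m&(D[...,2]*1000>=lo)&(D[...,2]*1000<lo+5)
    for s in(-1,1):
        kk=k&(y*s>0)
        if kk.sum()>3: print('dz',lo,'n',kk.sum(),'y',np.round(np.percentile(y[kk],[2,98])*1000,1),'x',np.round(np.percentile(x[kk],[2,98])*1000,1))
```

```text
dz 35 n 62 y [-34.3 -29.5] x [-9.7  9.8]
dz 35 n 60 y [30.  35.8] x [-9.8 10. ]
dz 40 n 156 y [-41.1 -29.6] x [-11.3  10.6]
dz 40 n 157 y [30.  41.5] x [-11.   10.5]
dz 45 n 207 y [-42.8 -29.5] x [-10.7  10.4]
dz 45 n 205 y [30.  43.3] x [-10.8  10.6]
dz 50 n 234 y [-42.9 -29.5] x [-11.1  10.5]
dz 50 n 237 y [30.  43.2] x [-10.6  10.6]
dz 55 n 257 y [-42.9 -29.5] x [-10.3  10.6]
dz 55 n 249 y [30.  43.1] x [-10.4  10.7]
dz 60 n 296 y [-42.9 -29.5] x [-10.7  10.5]
dz 60 n 300 y [30.  43.5] x [-10.9  10.6]
dz 65 n 271 y [-42.5 -29.5] x [-11.1  10.7]
dz 65 n 277 y [29.9 41.8] x [-10.5  10.8]
dz 70 n 372 y [-36.  -29.6] x [-4.4 10.7]
dz 70 n 360 y [29.9 36.3] x [-4.9 10.7]
dz 75 n 166 y [-50.7 -30.8] x [ 2.9 12.8]
dz 75 n 168 y [31.5 50.9] x [ 3.3 12.8]
```

The depth data shows the real fingertips about 30 mm above where the reported TCP should put them, so the fingers closed above the bar. I'll lift, turn back and measure the offset with the fingers shut.

```bash
python3 -m crank '[{"fingers":0.0,"tx":0,"ty":0,"tz":-0.03,"turn":0},{"fingers":0.0,"tx":0,"ty":0,"tz":-0.03,"turn":0},{"fingers":0.0,"tx":0,"ty":0,"tz":0,"turn":-7},{"fingers":0.0,"tx":0,"ty":0,"tz":0,"turn":-7},{"fingers":0.0,"tx":0,"ty":0,"tz":0,"turn":0},{"fingers":0.0,"tx":0,"ty":0,"tz":0,"turn":0}]' 50
cat > tip.py <<'E'
import sys
from cell import robot
from h import *
from scipy.spatial.transform import Rotation as R
def run(tag):
    for c in('wrist','scene'):
        s=robot.observe();z=dict(robot.camera_model(c));p,d=robot.capture(c);P=cloud(z,d);t=np.array(s['tcp_pos']);M=R.from_quat(np.roll(s['orientation'],-1)).as_matrix()
        D=(P-t)@M;m=(abs(D[...,0])<.02)&(abs(D[...,1])<.06)&(P[...,2]>.108)&(d>0);print(tag,c,'tcp',np.round(t,4))
        for lo in range(-75,30,5):
            h=D[...,2]*1000;k=m&(h>=lo)&(h<lo+5)
            if k.sum()>3:print('toolz',lo,k.sum(),'y',np.round(np.percentile(D[k][:,1],[2,98])*1000,1),'x',np.round(np.percentile(D[k][:,0],[2,98])*1000,1))
run('shut')
E
python3 tip.py; python3 -m crank '[{"fingers":0.0427,"tx":0,"ty":0,"tz":0,"turn":0},{"fingers":0.0427,"tx":0,"ty":0,"tz":0,"turn":0},{"fingers":0.0427,"tx":0,"ty":0,"tz":0,"turn":0},{"fingers":0.0427,"tx":0,"ty":0,"tz":0,"turn":0}]'; python3 tip.py;python3 st.py
```

```text
time_s: 5.82
tcp_pos: [0.4718, -0.0168, 0.1319]
orientation: [-0.0, 0.462, 0.887, 0.0]
ft_force: [-0.3, 0.3, -0.4]
width: -0.003
finger_force: 0.0
shut wrist tcp [ 0.4718 -0.0168  0.1319]
toolz -75 260 y [-19.9  20. ] x [ 5.5 12.9]
toolz -70 590 y [-5.7  5.7] x [-10.9  10.8]
toolz -65 207 y [-12.7  12.7] x [ 6.1 10.8]
toolz -60 307 y [-12.8  13.3] x [ 5.7 10.6]
toolz -55 282 y [-12.9  13.3] x [ 5.6 10.6]
toolz -50 248 y [-12.8  13.4] x [ 5.7 10.6]
toolz -45 229 y [-12.4  12.8] x [ 5.7 10.6]
toolz -40 111 y [-11.3  11.3] x [ 5.8 10.5]
shut scene tcp [ 0.4717 -0.0167  0.1317]
toolz -75 28 y [-18.9  17.7] x [-13.7  -2.9]
toolz -70 16 y [-5.9 10.9] x [-11.8  -2.5]
toolz -65 28 y [-12.2  13.8] x [-11.6  -3.9]
toolz -60 31 y [-10.6  14.1] x [-12.1   4. ]
toolz -55 28 y [-12.8  13.5] x [-12.4   3.6]
toolz -50 25 y [-13.1  13.3] x [-11.8  -2.1]
toolz -45 29 y [-11.5  13.7] x [-11.6   2.4]
toolz -40 16 y [-9.3  9. ] x [-12.  -7.]
time_s: 6.25
tcp_pos: [0.4719, -0.0164, 0.1318]
orientation: [-0.0, 0.461, 0.888, -0.0]
ft_force: [-0.3, 0.1, -0.3]
width: 0.502
finger_force: 0.0
shut wrist tcp [ 0
[... 409 characters left out ...]
1.2  21.7] x [-9.5  6.7]
shut scene tcp [ 0.4719 -0.0164  0.1319]
toolz -75 27 y [-35.1  35.5] x [-12.7   8.1]
toolz -70 29 y [-33.2  34.9] x [-11.8   8.7]
toolz -65 34 y [-33.3  35. ] x [-12.3   3.8]
toolz -60 32 y [-33.7  35.2] x [-12.3   6.8]
toolz -55 34 y [-33.5  34.9] x [-12.2   9.1]
toolz -50 33 y [-34.   35.1] x [-12.5   5.7]
toolz -45 28 y [-32.8  33.7] x [-13.    0.9]
toolz -40 18 y [-31.8  27.3] x [-12.   11.5]
toolz -35 4 y [-24.3 -21.2] x [-9.3 -4.1]
t 6.35 tcp [ 0.472  -0.0164  0.1319] toolx deg 125.13 z [-0. -0. -1.] q [ 0.28  0.44 -0.49  2.21  0.38  0.57  0.12]
to grip in tool axes [-0.0012 -0.0001  0.0599] F [-0.01 -0.08  0.24] T [-0.01  -0.036  0.008] 0.4969552832628927 0.0
```

Confirmed: the real tips sit about 36 mm behind the reported TCP. I'll go down to TCP z of about 0.038, watching the force.

```bash
python3 -m crank '[{"fingers":0.0427,"tx":0,"ty":0,"tz":0.02,"turn":0},{"fingers":0.0427,"tx":0,"ty":0,"tz":0.02,"turn":0},{"fingers":0.0427,"tx":0,"ty":0,"tz":0.02,"turn":0},{"fingers":0.0427,"tx":0,"ty":0,"tz":0.01,"turn":0},{"fingers":0.0427,"tx":0,"ty":0,"tz":0.01,"turn":0},{"fingers":0.0427,"tx":0,"ty":0,"tz":0,"turn":0}]' 50; python3 -m crank '[{"fingers":0.0427,"tx":0,"ty":0,"tz":0.007,"turn":0},{"fingers":0.0427,"tx":0,"ty":0,"tz":0.007,"turn":0},{"fingers":0.0427,"tx":0,"ty":0,"tz":0,"turn":0}]';python3 -m crank '[{"fingers":0.0,"tx":0,"ty":0,"tz":0,"turn":0},{"fingers":0.0,"tx":0,"ty":0,"tz":0,"turn":0},{"fingers":0.0,"tx":0,"ty":0,"tz":0,"turn":0},{"fingers":0.0,"tx":0,"ty":0,"tz":0,"turn":0},{"fingers":0.0,"tx":0,"ty":0,"tz":0,"turn":0},{"fingers":0.0,"tx":0,"ty":0,"tz":0,"turn":0}]' 50; python3 st.py
```

```text
time_s: 6.85
tcp_pos: [0.4712, -0.0163, 0.0504]
orientation: [-0.001, 0.461, 0.888, -0.001]
ft_force: [-0.2, 0.1, -0.2]
width: 0.497
finger_force: 0.0
time_s: 7.1
tcp_pos: [0.4719, -0.0165, 0.0373]
orientation: [-0.0, 0.461, 0.888, -0.0]
ft_force: [0.4, 0.1, -0.2]
width: 0.498
finger_force: 0.0
time_s: 7.6
tcp_pos: [0.4717, -0.0168, 0.0384]
orientation: [0.0, 0.461, 0.888, -0.0]
ft_force: [-2.4, -1.6, 6.6]
width: 0.183
finger_force: 49.0
t 7.6 tcp [ 0.4717 -0.0168  0.0384] toolx deg 125.12 z [ 0. -0. -1.] q [ 0.13  0.59 -0.31  2.29  0.56  0.33 -0.05]
to grip in tool axes [-0.001   0.0003 -0.0336] F [-2.44 -1.56  6.63] T [-0.164  0.587 -0.027] 0.18274426345020672 49.00456666946411
```

The bar is gripped (15.6 mm, 49 N). I'll wind 48° first, which is short of the earliest possible stop, then average the torque.

```bash
cat > chk.py <<'E'
import sys
from cell import robot
import numpy as np
from scipy.spatial.transform import Rotation as R
T=[];F=[]
for i in range(4):
    s=robot.observe();T.append(s['ft_torque'][2]);F.append(s['ft_force']);robot.capture('top')
s=robot.observe();T.append(s['ft_torque'][2])
M=R.from_quat(np.roll(s['orientation'],-1)).as_matrix();t=abs(np.mean(T))
print(round(s['time_s'],2),'toolx',round(np.degrees(np.arctan2(M[1,0],M[0,0])),1),'Tz',round(np.mean(T),3),'+-',round(np.std(T),3),'F',np.round(np.mean(F,0),1),'tcp',np.round(s['tcp_pos'],4),'w',round(s['width'],3),round(s['finger_force'],1))
sys.exit(int(t>(float(sys.argv[1]) if len(sys.argv)>1 else .13)))
E
python3 chk.py; python3 -m crank '[{"fingers":0.0,"tx":0,"ty":0,"tz":0,"turn":4},{"fingers":0.0,"tx":0,"ty":0,"tz":0,"turn":4},{"fingers":0.0,"tx":0,"ty":0,"tz":0,"turn":4},{"fingers":0.0,"tx":0,"ty":0,"tz":0,"turn":4},{"fingers":0.0,"tx":0,"ty":0,"tz":0,"turn":4},{"fingers":0.0,"tx":0,"ty":0,"tz":0,"turn":4},{"fingers":0.0,"tx":0,"ty":0,"tz":0,"turn":0},{"fingers":0.0,"tx":0,"ty":0,"tz":0,"turn":0}]' >/dev/null; python3 chk.py && python3 -m crank '[{"fingers":0.0,"tx":0,"ty":0,"tz":0,"turn":4},{"fingers":0.0,"tx":0,"ty":0,"tz":0,"turn":4},{"fingers":0.0,"tx":0,"ty":0,"tz":0,"turn":4},{"fingers":0.0,"tx":0,"ty":0,"tz":0,"turn":4},{"fingers":0.0,"tx":0,"ty":0,"tz":0,"turn":4},{"fingers":0.0,"tx":0,"ty":0,"tz":0,"turn":4},{"fingers":0.0,"tx":0,"ty":0,"tz":0,"turn":0},{"fingers":0.0,"tx":0,"ty":0,"tz":0,"turn":0}]' >/dev/null; python3 chk.py
```

```text
7.8 toolx 125.1 Tz 0.013 +- 0.025 F [-2.4 -1.4  6.6] tcp [ 0.4717 -0.0168  0.0384] w 0.182 49.0
8.67 toolx 101.1 Tz 0.098 +- 0.017 F [-3.2 -2.3  7.3] tcp [ 0.4711 -0.0171  0.0383] w 0.178 49.2
9.53 toolx 77.1 Tz 0.101 +- 0.027 F [-4.5 -1.5  9. ] tcp [ 0.4705 -0.0171  0.0383] w 0.181 49.3
```

```bash
python3 -m crank '[{"fingers":0.0,"tx":0,"ty":0,"tz":0,"turn":2},{"fingers":0.0,"tx":0,"ty":0,"tz":0,"turn":2},{"fingers":0.0,"tx":0,"ty":0,"tz":0,"turn":2},{"fingers":0.0,"tx":0,"ty":0,"tz":0,"turn":0}]' >/dev/null; python3 chk.py .145 && python3 -m crank '[{"fingers":0.0,"tx":0,"ty":0,"tz":0,"turn":2},{"fingers":0.0,"tx":0,"ty":0,"tz":0,"turn":2},{"fingers":0.0,"tx":0,"ty":0,"tz":0,"turn":0}]' >/dev/null && python3 chk.py .145 && python3 -m crank '[{"fingers":0.0,"tx":0,"ty":0,"tz":0,"turn":2},{"fingers":0.0,"tx":0,"ty":0,"tz":0,"turn":2},{"fingers":0.0,"tx":0,"ty":0,"tz":0,"turn":0}]' >/dev/null && python3 chk.py .145 && python3 -m crank '[{"fingers":0.0,"tx":0,"ty":0,"tz":0,"turn":2},{"fingers":0.0,"tx":0,"ty":0,"tz":0,"turn":2},{"fingers":0.0,"tx":0,"ty":0,"tz":0,"turn":0}]' >/dev/null && python3 chk.py .145 && python3 -m crank '[{"fingers":0.0,"tx":0,"ty":0,"tz":0,"turn":2},{"fingers":0.0,"tx":0,"ty":0,"tz":0,"turn":2},{"fingers":0.0,"tx":0,"ty":0,"tz":0,"turn":0}]' >/dev/null && python3 chk.py .145 && python3 -m crank '[{"fingers":0.0,"tx":0,"ty":0,"tz":0,"turn":2},{"fingers":0.0,"tx":0,"ty":0,"tz":0,"turn":2},{"fingers":0.0,"tx":0,"ty":0,"tz":0,"turn":0}]' >/dev/null && python3 chk.py .145
```

```text
10.07 toolx 71.1 Tz 0.092 +- 0.018 F [-5.  -1.3  9. ] tcp [ 0.4703 -0.017   0.0383] w 0.183 49.4
10.52 toolx 67.1 Tz 0.091 +- 0.027 F [-6.  -1.7  9.2] tcp [ 0.4702 -0.017   0.0383] w 0.183 49.4
10.97 toolx 63.1 Tz 0.114 +- 0.033 F [-5.3 -1.1  9.6] tcp [ 0.4701 -0.0169  0.0383] w 0.182 49.4
11.42 toolx 59.1 Tz 0.094 +- 0.011 F [-5.6 -1.1  9.9] tcp [ 0.47   -0.0169  0.0383] w 0.18 49.5
11.87 toolx 55.1 Tz 0.109 +- 0.042 F [-5.7 -1.2  9.6] tcp [ 0.4699 -0.0168  0.0383] w 0.183 49.5
12.32 toolx 51.1 Tz 0.122 +- 0.011 F [-6.7 -0.8  9.8] tcp [ 0.4698 -0.0168  0.0383] w 0.183 49.5
```

```bash
python3 -m crank '[{"fingers":0.0,"tx":0,"ty":0,"tz":0,"turn":1.5},{"fingers":0.0,"tx":0,"ty":0,"tz":0,"turn":1.5},{"fingers":0.0,"tx":0,"ty":0,"tz":0,"turn":0}]' >/dev/null; python3 chk.py .145 && python3 -m crank '[{"fingers":0.0,"tx":0,"ty":0,"tz":0,"turn":1.5},{"fingers":0.0,"tx":0,"ty":0,"tz":0,"turn":1.5},{"fingers":0.0,"tx":0,"ty":0,"tz":0,"turn":0}]' >/dev/null && python3 chk.py .145 && python3 -m crank '[{"fingers":0.0,"tx":0,"ty":0,"tz":0,"turn":1.5},{"fingers":0.0,"tx":0,"ty":0,"tz":0,"turn":1.5},{"fingers":0.0,"tx":0,"ty":0,"tz":0,"turn":0}]' >/dev/null && python3 chk.py .145 && python3 -m crank '[{"fingers":0.0,"tx":0,"ty":0,"tz":0,"turn":1.5},{"fingers":0.0,"tx":0,"ty":0,"tz":0,"turn":1.5},{"fingers":0.0,"tx":0,"ty":0,"tz":0,"turn":0}]' >/dev/null && python3 chk.py .145 && python3 -m crank '[{"fingers":0.0,"tx":0,"ty":0,"tz":0,"turn":1.5},{"fingers":0.0,"tx":0,"ty":0,"tz":0,"turn":1.5},{"fingers":0.0,"tx":0,"ty":0,"tz":0,"turn":0}]' >/dev/null && python3 chk.py .145
```

```text
12.77 toolx 48.2 Tz 0.151 +- 0.021 F [-6.  -0.4  9.9] tcp [ 0.4698 -0.0167  0.0383] w 0.18 49.6
```

The stop shows: torque is rising at about the stem's rate. I'll go on in small steps toward 0.2 N m.

```bash
python3 -m crank '[{"fingers":0.0,"tx":0,"ty":0,"tz":0,"turn":1.5},{"fingers":0.0,"tx":0,"ty":0,"tz":0,"turn":1.5},{"fingers":0.0,"tx":0,"ty":0,"tz":0,"turn":0}]' >/dev/null; python3 chk.py .19 && python3 -m crank '[{"fingers":0.0,"tx":0,"ty":0,"tz":0,"turn":1.5},{"fingers":0.0,"tx":0,"ty":0,"tz":0,"turn":0},{"fingers":0.0,"tx":0,"ty":0,"tz":0,"turn":0}]' >/dev/null && python3 chk.py .19; python3 w.py s1 scene top wrist
```

```text
13.22 toolx 45.2 Tz 0.168 +- 0.019 F [-6.7 -0.4  9.9] tcp [ 0.4697 -0.0167  0.0383] w 0.178 49.6
13.67 toolx 43.7 Tz 0.173 +- 0.021 F [-6.6 -0.6 10. ] tcp [ 0.4697 -0.0166  0.0383] w 0.179 49.6
knob 4541 (0.4713333249092102, -0.01580738089978695) (0.04003077745437622, 0.03834887966513634) 88.4454574584961 0.10218112985845093
```

View pics/s1.png

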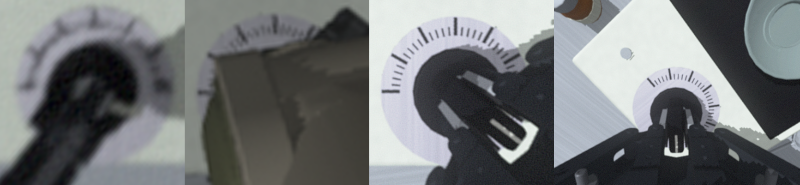

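The scene patch shows the pointer tip about 20° past the double bar, at (125,105) with the dial centre at (92,92). That gives a lead of about 0.3 rad, which agrees with the torque. I'll add 2°, hold, and read again.

```bash
python3 -m crank '[{"fingers":0.0,"tx":0,"ty":0,"tz":0,"turn":1},{"fingers":0.0,"tx":0,"ty":0,"tz":0,"turn":1},{"fingers":0.0,"tx":0,"ty":0,"tz":0,"turn":0},{"fingers":0.0,"tx":0,"ty":0,"tz":0,"turn":0},{"fingers":0.0,"tx":0,"ty":0,"tz":0,"turn":0}]' >/dev/null; python3 chk.py; python3 chk.py; python3 chk.py
```

```text
14.43 toolx 41.7 Tz 0.207 +- 0.035 F [-6.3 -0.2  9.9] tcp [ 0.4697 -0.0166  0.0383] w 0.179 49.6
14.63 toolx 41.7 Tz 0.196 +- 0.024 F [-6.4 -0.3 10.2] tcp [ 0.4697 -0.0166  0.0383] w 0.183 49.6
14.83 toolx 41.7 Tz 0.2 +- 0.022 F [-6.9 -0.6 10.5] tcp [ 0.4697 -0.0166  0.0383] w 0.179 49.6
```

The knob is firmly on the stop at 0.20 N m. Now I'll wind back to about 121° tool angle, which is 25 minutes plus about 9° of trailing lead.

```bash
python3 -m crank '[{"fingers":0.0,"tx":0,"ty":0,"tz":0,"turn":-5},{"fingers":0.0,"tx":0,"ty":0,"tz":0,"turn":-5},{"fingers":0.0,"tx":0,"ty":0,"tz":0,"turn":-5},{"fingers":0.0,"tx":0,"ty":0,"tz":0,"turn":-5},{"fingers":0.0,"tx":0,"ty":0,"tz":0,"turn":-5},{"fingers":0.0,"tx":0,"ty":0,"tz":0,"turn":-5},{"fingers":0.0,"tx":0,"ty":0,"tz":0,"turn":-5},{"fingers":0.0,"tx":0,"ty":0,"tz":0,"turn":-5}]' >/dev/null; python3 chk.py; python3 -m crank '[{"fingers":0.0,"tx":0,"ty":0,"tz":0,"turn":-5},{"fingers":0.0,"tx":0,"ty":0,"tz":0,"turn":-5},{"fingers":0.0,"tx":0,"ty":0,"tz":0,"turn":-5},{"fingers":0.0,"tx":0,"ty":0,"tz":0,"turn":-5},{"fingers":0.0,"tx":0,"ty":0,"tz":0,"turn":-5},{"fingers":0.0,"tx":0,"ty":0,"tz":0,"turn":-5},{"fingers":0.0,"tx":0,"ty":0,"tz":0,"turn":-4},{"fingers":0.0,"tx":0,"ty":0,"tz":0,"turn":-4}]' >/dev/null; python3 -m crank '[{"fingers":0.0,"tx":0,"ty":0,"tz":0,"turn":-1},{"fingers":0.0,"tx":0,"ty":0,"tz":0,"turn":0},{"fingers":0.0,"tx":0,"ty":0,"tz":0,"turn":0}]' >/dev/null; python3 chk.py; python3 w.py s2 scene wrist
```

```text
15.7 toolx 81.6 Tz -0.062 +- 0.031 F [-5.  -1.2  8.4] tcp [ 0.4706 -0.0171  0.0383] w 0.184 49.3
16.82 toolx 120.6 Tz -0.079 +- 0.034 F [-2.4 -0.7  6.9] tcp [ 0.4716 -0.0169  0.0384] w 0.18 49.0
knob 4564 (0.4707854390144348, -0.015496142208576202) (0.0406239852309227, 0.03772112354636192) 79.12287902832031 0.10230282441987189
```

View pics/s2.png

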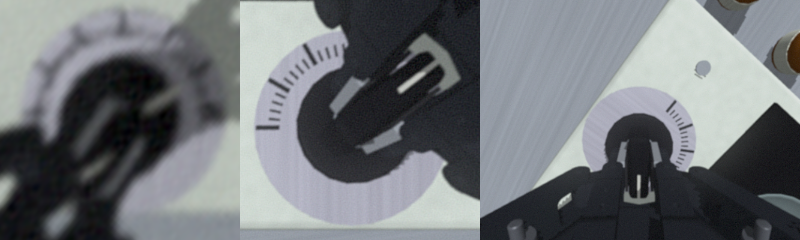

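The pointer tip is near (172,95) in the left patch, at about 25-26 minutes. I'll release, lift and look properly.

```bash
python3 -m crank '[{"fingers":0.0427,"tx":0,"ty":0,"tz":0,"turn":0},{"fingers":0.0427,"tx":0,"ty":0,"tz":0,"turn":0},{"fingers":0.0427,"tx":0,"ty":0,"tz":0,"turn":0},{"fingers":0.0427,"tx":0,"ty":0,"tz":0,"turn":0},{"fingers":0.0427,"tx":0,"ty":0,"tz":-0.02,"turn":0},{"fingers":0.0427,"tx":0,"ty":0,"tz":-0.03,"turn":0},{"fingers":0.0427,"tx":0,"ty":0,"tz":-0.04,"turn":0},{"fingers":0.0427,"tx":0,"ty":0,"tz":-0.04,"turn":0}]';python3 -m crank '[{"fingers":0.0427,"tx":-0.035,"ty":0,"tz":-0.02,"turn":0},{"fingers":0.0427,"tx":-0.025,"ty":0,"tz":0,"turn":0},{"fingers":0.0427,"tx":0,"ty":0,"tz":0,"turn":0},{"fingers":0.0427,"tx":0,"ty":0,"tz":0,"turn":0}]'
python3 - <<'E'
from cell import robot
from h import *
c=np.array([.472,-.0168]);k='wrist'
z=dict(robot.camera_model(k));p,d=robot.capture(k);P=cloud(z,d)
q=P[(np.hypot(*(P[...,:2]-c).transpose(2,0,1))<.035)&(P[...,2]>.096)&(P[...,2]<.107)]
(m,s,a)=cv2.minAreaRect(q[:,:2].astype(np.float32));print('knob',m,s,a)
r=rect(z,p,c,np.radians(-7.475),.065,.06,600);cv2.imwrite('pics/f.png',r[...,::-1])
E
```

```text
time_s: 17.58
tcp_pos: [0.4711, -0.0161, 0.1689]
orientation: [-0.001, 0.495, 0.869, -0.0]
ft_force: [0.9, -0.2, -1.0]
width: 0.501
finger_force: 0.0
time_s: 17.92
tcp_pos: [0.5029, -0.0695, 0.188]
orientation: [0.0, 0.497, 0.868, 0.0]
ft_force: [-1.0, 0.6, -0.1]
width: 0.502
finger_force: 0.0
knob (0.47154009342193604, -0.016132503747940063) (0.014014397747814655, 0.04582357406616211) 21.724863052368164
```

View pics/f.png

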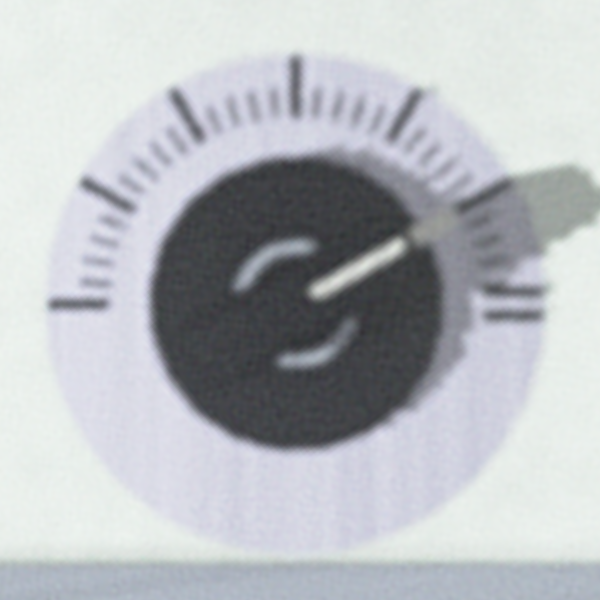

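The pointer tip, at (455,215), lines up with the 25 mark at (487,195) to within about 1°. The knob is back in line and the gripper is clear, so I'll hand in.

```bash
python3 -c "
from cell import robot
print(robot.finish_job())"
```

```text
the job is handed in; nothing more can be done
None
```

I wound the knob against its stop (about 20° past the 30 mark, held at about 0.20 N m), turned it back to 25 minutes (within about 1°) and let go; the job is handed in with no verdict shown, and the robot touched only the knob.

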